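# Seat the butter-cooling stones in their holders

### The arm

A 6-joint arm with a two-finger parallel gripper is mounted at the origin on a cart in front of the work surface, level with it; the furniture and walls round the work are solid. World frame = base frame: x ahead of the robot, y to its left, z up, the work surface at z = 0. Lengths are in m, angles in rad, forces in N, time in s.
With the tool pointing down it reaches from about 0.375 to 0.75 m from the base axis. Payload 9 kg.
Tool frame: the origin (TCP) lies midway between the tips of the shut fingers; the grasp point (between the pads) lies 19 mm behind it; z points along the fingers, y is the line along which they close (so a half turn about z gives the same grasp; the last joint's range is limited). The gripper opens to 85 mm and grips with 20 to 120 N. Pads are 22 mm wide; open, the fingers measure 114 mm over their backs; the gripper's body (76 mm by 85 mm) begins 54 mm behind the grasp point. The pads swing forward as they close: fully open they stand 13 mm farther back than shut.
Start: joints at [-1.55, 0.104, 0.097, 1.564, 0, 1.353], TCP at [0.142, -0.583, 0.231] pointing down, gripper open.
Joint ranges: [-2.99, 2.99], [-0.84, 1.86], [-1.1, 1.16], [-1.84, 2.11], [-1.51, 1.56], [-3.14, 3.14]. Speed limits (rad/s): [2.22, 2.22, 2.57, 3.14, 3.14, 3.14].

### API

Orientations are given as [roll, pitch, yaw] about the fixed x, y, z axes, in that order (R = Rz(yaw) Ry(pitch) Rx(roll)).
In Python, from workcell import r, optics, job gives the robot as it stands.
- The arm moves only by the tool play_rows, never from a script. Its argument "targets" is a list of rows, each a list of 3 entries, a list of its own where there are three numbers: the shift along the tool's x, y, z normalised to -1 to 1, where 1 is 0.03 m, then the turn about the tool's z normalised to -1 to 1, where 1 is 0.08 rad, then the opening, from -1 (shut) to 1 (fully open). In form: [[[tx, ty, tz], yaw, claw], ...]. A call has 1 to 10 rows; each row shifts and turns the commanded pose from where the row before left it, along the tool's axes as they then stand; what a row does not reach is not made up. A row lasts 1/10 s, in which the tool goes at most 50 mm and 8.59 degrees, less where a joint would pass 70% of its speed; a pose out of reach is approached as far as the arm can. A call with a number of a shift or a turn outside -1 to 1 is refused whole. A call with a gripper value outside its range is refused whole. The fingers move at their own pace and stop on an object; "squeeze" is the grip in N (left out, the last holds). Time passes only in rows, so rows that do not move let the fingers close. It gives the time, the measured TCP pose, the force, the opening and the grip force at its end, in the units of the state.
- r.get_obs(): the state, without advancing time (a new reading comes with each control period).
- optics.read_camera(name): name is "scene" or "top"; returns a dict with "image" (384x512x3 uint8, red, green, blue), "range_z" (384x512 float32, m along the optical axis (not along the pixel's ray), 0 where there is no reading), "fx", "fy", "cx", "cy" (pixels), "k1" (the pictures are not rectified: a ray, as slopes to the right and down, at radius r is drawn at 1 + k1 r^2 times it, then the intrinsics apply), "R" (3x3) and "t" (3): a world point X has camera coordinates R X + t. Camera axes: x right, y down, z forward; pixel columns grow to the right and rows downward; lengths in m; the calibration is good to about 2 mm. A picture is of the moment at which its call begins.
- job.close_job(): hands the job in; it is judged then, once.
The state is a dict: "time_s": time; "joint_pos": joint angles; "qd": joint speeds; "tau": joint torques, N m; "ee_pos": TCP position; "tcp_rot": TCP orientation; "wrist_force": force on the tool from outside, world axes, zero at the start; "torque": the same for the moment, N m; "gripper_width": opening from 0.0 (shut) to 1.0 (fully open); "grip_force": force on a finger pad.
Only numpy, scipy, OpenCV 4.12 (cv2) and the standard library are available. Lean on these libraries where they do the work, as an engineer would, in place of code of your own. Each camera call takes 0.05 s, during which the arm holds its last target. There are 200 camera calls.

### The job

Two small marble butter-cooling stones, one round and one square, lie loose on the worktop, and two wooden holders stand ready for them, one with a round recess and one with a square recess. Put each stone in the holder whose recess matches its outline, so that it lies flat on the floor of the recess, and let go of it.

Things in the scene. Friction and masses are not known exactly. Their poses are not given: they have to be found in the camera images.
- round_stone: Loose round disc of pale marble, 60 mm in diameter, 30 mm thick, about 0.2 kg, lying flat on the worktop. Origin: centre of its underside; z up.
- square_stone: Loose square block of the same pale marble, 56 x 56 mm, 30 mm thick, about 0.2 kg, lying flat on the worktop at any yaw. Origin: centre of its underside; x and y along its sides, z up.
- round_recess (a point): Centre of the floor of the round recess, 8 mm above the worktop, in a fixed wooden holder (square block 104 x 104 mm, 16 mm high, its top 8 mm above this point). The recess is 74 mm in diameter and 8 mm deep, with a 3 mm chamfer round its mouth; a seated stone stands 22 mm proud of the rim. x and y along the holder's sides, z up.
- square_recess (a point): Centre of the floor of the square recess, 8 mm above the worktop, in the other fixed wooden holder (same block, 104 x 104 x 16 mm, its top 8 mm above this point). The recess is 70 x 70 mm and 8 mm deep, with a 3 mm chamfer round its mouth; a seated stone stands 22 mm proud of the rim. x and y along the sides of the recess and of the holder, z up.
There are look-alikes about, which are no part of the job. What is shaped like the square_stone but green is not meant. Leave any white look-alike of the part that bears round_recess alone.

How it is judged:
At the end, for the whole second after the job is handed in: The round stone is in the round recess and the square stone in the square recess: each within 12 mm of the recess centre, its underside less than 3 mm above the recess floor, level within 0.08 rad, and at rest (horizontal distance between round_stone and round_recess below 0.012 m and z of round_stone in the frame of round_recess below 0.003 m and angle between each of round_stone, square_stone's own z axis and vertical below 0.08 rad and linear speed of each of round_stone, square_stone below 0.02 m/s and horizontal distance between square_stone and square_recess below 0.012 m and z of square_stone in the frame of square_recess below 0.003 m); the robot touches nothing.
It also fails if it takes over 51 s, if anything falls off the work surface, if the arm or the gripper's body presses on something with over 40 N, if the wrist force passes 120 N, or if a joint passes its speed limit or range.

## Working session

There is one attempt and no reset: what is moved stays moved. The work goes in short steps, Python scripts to look and compute and a tool call to move; the robot and the scene stay as the last step left them, time stands still between calls to the robot, and variables do not carry over. Pictures are saved under pics/ and viewed, at most 10 in all, crops included, and the job is handed in when it is done.

Besides the shell and the picture viewer there is one more tool, called after "Call:" as name([rows], argument=value, ...), one row to a line, values as JSON. play_rows: Moves the arm, as the interface text tells. Its arguments: {"type":"object","properties":{"targets":{"type":"array","items":{"type":"array"}},"squeeze":{"type":"number"}},"required":["targets"]}

```bash
mkdir -p pics; python3 - <<'E'
from workcell import r, optics, job
import cv2,numpy as np
o=r.get_obs(); print({k:np.round(v,3) for k,v in o.items()})
for n in("top","scene"):
    d=optics.read_camera(n); cv2.imwrite(f"pics/{n}0.png",d["image"][:,:,::-1]); np.savez(f"pics/{n}0.npz",**d)
    print(n,[d[k] for k in("fx","fy","cx","cy","k1")],np.round(-d["R"].T@d["t"],3),np.round(d["R"],2).tolist())
E
```

```text
{'time_s': np.float64(0.0), 'joint_pos': array([-1.55 ,  0.105,  0.096,  1.564,  0.   ,  1.353]), 'qd': array([-0.001,  0.001, -0.002, -0.001,  0.   , -0.001]), 'tau': array([-0.0000e+00, -5.5693e+01,  5.0365e+01,  1.7000e-02, -0.0000e+00,
        0.0000e+00]), 'ee_pos': array([ 0.142, -0.583,  0.231]), 'tcp_rot': array([-3.14 , -0.   ,  0.239]), 'wrist_force': array([-0.302, -0.136, -0.406]), 'torque': array([ 0.005, -0.023, -0.037]), 'grip_force': np.float64(0.0), 'gripper_width': np.float64(1.002)}
top [370.7161345599945, 370.7161345599945, 253.6149870908833, 201.1886268009649, 0.04019214272092662] [ 0.511 -0.068  1.113] [[0.01, -1.0, -0.0], [-1.0, -0.01, -0.08], [0.08, 0.0, -1.0]]
scene [439.4729698920938, 439.4729698920938, 253.6011252219294, 195.34135473905604, 0.026257635563687765] [0.079 0.73  1.   ] [[-0.85, -0.53, -0.01], [-0.38, 0.61, -0.7], [0.38, -0.58, -0.72]]
```

View pics/top0.png

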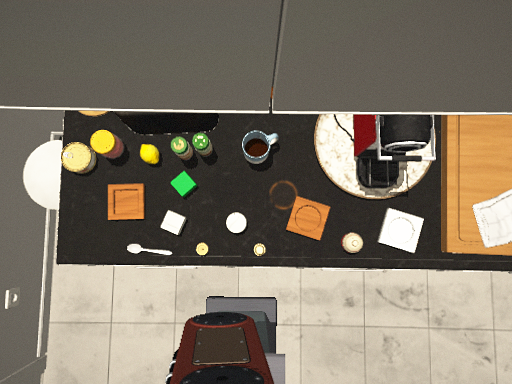

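View pics/scene0.png

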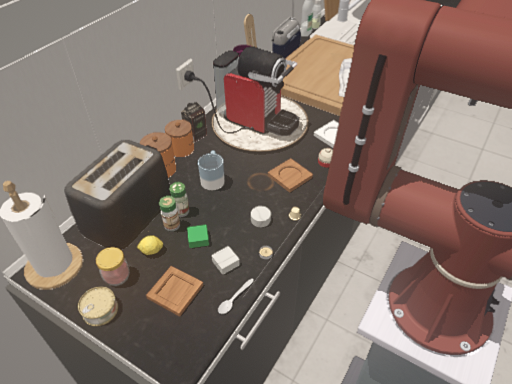

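The top view shows the round stone at (236,222), square stone at (173,222), square holder at (126,202) and wooden round holder at (308,218). The white look-alike is at (402,230) and the green block at (183,184). The scene view confirms this.

```bash
cat > h.py <<'E'
import cv2,numpy as np
def ray(d,uv,z):
    K=np.array([[d["fx"],0,d["cx"]],[0,d["fy"],d["cy"]],[0,0,1]],float)
    p=cv2.undistortPoints(np.array(uv,float).reshape(-1,1,2),K,np.array([float(d["k1"]),0,0,0,0])).reshape(-1,2)
    R=d["R"];C=-R.T@d["t"]; v=np.c_[p,np.ones(len(p))]@R
    return C+v*((z-C[2])/v[:,2])[:,None]
def blobs(d,kind,win=None,amin=100):
    im=d["image"];hsv=cv2.cvtColor(im,cv2.COLOR_RGB2HSV)
    if kind=="white": m=cv2.inRange(hsv,(0,0,150),(180,60,255))
    else: m=cv2.inRange(hsv,(3,90,60),(22,255,255))
    if win is not None:
        w=np.zeros_like(m); w[win[1]:win[3],win[0]:win[2]]=255; m&=w
    cs,_=cv2.findContours(m,cv2.RETR_EXTERNAL,cv2.CHAIN_APPROX_NONE)
    return [c for c in cs if cv2.contourArea(c)>amin]
def rect(d,c,z):
    P=ray(d,c.reshape(-1,2),z)[:,:2]
    (x,y),wh,a=cv2.minAreaRect((P*1000).astype(np.float32))
    return np.round([x,y,*wh,a],1)
E
python3 - <<'E'
from h import *
for n,ws in (("top",dict(sq=("white",(155,205,192,240),.03),rd=("white",(220,205,252,240),.03),hs=("w",(100,175,152,228),.016),hr=("w",(280,190,335,245),.016))),
 ("scene",dict(sq=("white",(208,243,243,275),.03),rd=("white",(246,203,275,230),.03),hs=("w",(140,260,210,315),.016),hr=("w",(262,155,318,194),.016)))):
    d=dict(np.load(f"pics/{n}0.npz"))
    for k,(kd,w,z) in ws.items():
        for c in blobs(d,kd,w): print(n,k,rect(d,c,z),cv2.boundingRect(c))
E
```

```text
top sq [534.3 172.9  55.6  56.5  67.7] (161, 210, 24, 25)
top rd [536.3 -12.5  57.9  57.6  46.1] (226, 212, 21, 21)
top hs [594.2 316.1 107.8 108.9   2.2] (107, 183, 38, 37)
top hr [ 564.8 -209.7  143.   121.2   72.4] (280, 190, 51, 51)
scene sq [529.6 181.6  63.3  65.4  67.4] (212, 246, 27, 27)
scene rd [535.1  -3.3  68.   60.8  66.1] (251, 206, 20, 20)
scene hs [589.8 322.  114.2 111.5   2.4] (146, 266, 58, 49)
scene hr [ 549.1 -212.5  124.6  118.    73.1] (267, 158, 46, 34)
```

Call:
play_rows([
  [[0.96,-0.856,0],0,1],
  [[0.96,-0.856,0],0,1],
  [[0.96,-0.856,0],0,1],
  [[0.96,-0.856,0],0,1],
  [[0.96,-0.856,0],0,1],
  [[0.96,-0.856,0],0,1],
  [[0.96,-0.856,0],0,1],
  [[0.96,-0.856,0],0,1],
  [[0.96,-0.856,0],0,1],
  [[0.96,-0.856,0],0,1],
], squeeze=40)

```text
time_s: 1.1
ee_pos: [0.3615, -0.2639, 0.2311]
tcp_rot: [-3.142, 0.0, 0.239]
wrist_force: [0.8, -1.6, -0.6]
gripper_width: 0.998
grip_force: 0.0
```

Call:
play_rows([
  [[0.96,-0.856,0],0,1],
  [[0.96,-0.856,0],0,1],
  [[0.96,-0.856,0],0,1],
  [[0.96,-0.856,0],0,1],
  [[0.96,-0.856,0],0,1],
  [[0.96,-0.856,0],0,1],
  [[0.96,-0.856,0],0,1],
  [[0.96,-0.856,0.8],0,1],
  [[0,0,0.8],0,1],
  [[0,0,0.8],0,1],
])

```text
time_s: 2.1
ee_pos: [0.5364, -0.01, 0.1579]
tcp_rot: [-3.141, 0.001, 0.241]
wrist_force: [0.4, -0.1, 0.3]
gripper_width: 1.002
grip_force: 0.0
```

Call:
play_rows([
  [[0,0,0.8],0,1],
  [[0,0,0],0,1],
  [[0,0,0],0,1],
])

```text
time_s: 2.4
ee_pos: [0.536, -0.0112, 0.1355]
tcp_rot: [-3.141, 0.001, 0.239]
wrist_force: [-1.1, -0.1, 0.7]
gripper_width: 1.002
grip_force: 0.0
```

```bash
python3 - <<'E'
from workcell import r, optics
from h import *
o=r.get_obs(); print(o["time_s"],o["ee_pos"],o["tcp_rot"],o["joint_pos"])
d=optics.read_camera("scene"); cv2.imwrite("pics/s1.png",cv2.resize(d["image"][130:322,130:386,::-1],(768,576)))
d=dict(np.load("pics/top0.npz"))
hsv=cv2.cvtColor(d["image"],cv2.COLOR_RGB2HSV)[190:245,280:335]
m=cv2.inRange(hsv,(3,90,90),(22,255,255)); m=cv2.morphologyEx(m,cv2.MORPH_OPEN,np.ones((7,7)))
cs,_=cv2.findContours(m,0,1); c=max(cs,key=cv2.contourArea)+np.array([280,190]); print(rect(d,c,.016),cv2.boundingRect(c))
v=[cv2.resize(d["image"][190:245,280:335,::-1],(480,480),interpolation=0),cv2.resize(d["image"][175:230,100:155,::-1],(280,280),interpolation=0)]
v[1]=cv2.copyMakeBorder(v[1],0,200,0,0,0); cv2.imwrite("pics/t1.png",np.hstack(v))
E
```

```text
2.4 [ 0.53598735 -0.01121635  0.13548375] [-3.14129976e+00  7.20836658e-04  2.38747278e-01] [-2.65032719e-01 -8.64194960e-02 -2.68000573e-01  1.38998792e+00
 -9.14743004e-05  2.63781280e+00]
[ 553.2 -222.9  108.5  106.3   73.3] (288, 197, 41, 42)
```

View both.

View pics/s1.png

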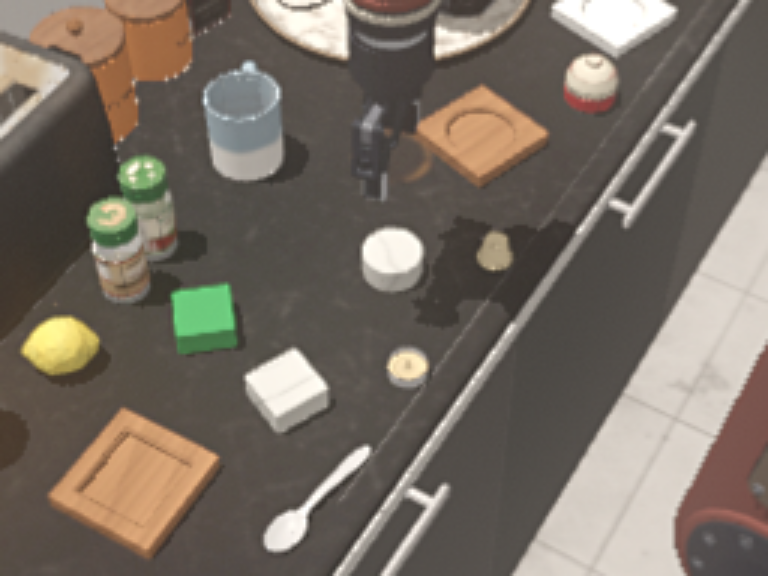

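View pics/t1.png

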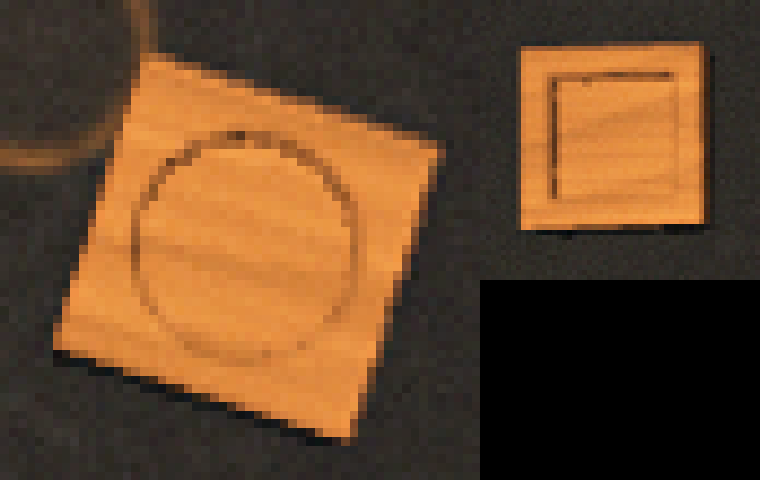

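The hovering gripper is right over the round stone. The round recess is centred in its holder at about (308,218).

Call:
play_rows([
  [[0,0.04,0.8],0,1],
  [[0,0,0.8],0,1],
  [[0,0,0.8],0,1],
  [[0,0,0.8],0,1],
  [[0,0,0.6],0,1],
  [[0,0,0.37],0,1],
  [[0,0,0],0,1],
  [[0,0,0],0,1],
])

```text
time_s: 3.25
ee_pos: [0.5374, -0.0127, 0.0115]
tcp_rot: [3.141, -0.001, 0.239]
wrist_force: [0.1, -0.5, 0.5]
gripper_width: 0.998
grip_force: 0.0
```

Call:
play_rows([
  [[0,0,0],0,-1],
  [[0,0,0],0,-1],
  [[0,0,0],0,-1],
  [[0,0,0],0,-1],
  [[0,0,0],0,-1],
  [[0,0,0],0,-1],
  [[0,0,0],0,-1],
  [[0,0,0],0,-1],
  [[0,0,0],0,-1],
  [[0,0,0],0,-1],
])

```text
time_s: 4.25
ee_pos: [0.5374, -0.0125, 0.0119]
tcp_rot: [3.141, -0.002, 0.239]
wrist_force: [-3.0, 0.9, 9.2]
gripper_width: 0.685
grip_force: 41.7
```

Call:
play_rows([
  [[0,0,-0.4],0,-1],
  [[0,0,-0.8],0,-1],
  [[0,0,-0.8],0,-1],
  [[-0.143,0.868,0],0,-1],
  [[-0.143,0.868,0],0,-1],
  [[-0.143,0.868,0],0,-1],
  [[-0.143,0.868,0],0,-1],
  [[-0.143,0.868,0],0,-1],
  [[-0.143,0.868,0],0,-1],
  [[-0.143,0.868,0],0,-1],
])

```text
time_s: 5.25
ee_pos: [0.5506, -0.1979, 0.071]
tcp_rot: [3.141, -0.0, 0.239]
wrist_force: [0.1, 0.7, -1.9]
gripper_width: 0.683
grip_force: 43.9
```

Call:
play_rows([
  [[-0.143,0.868,0],0,-1],
  [[0,0,0],0,-1],
  [[0,0,0],0,-1],
  [[0,0,0],0,-1],
])

```text
time_s: 5.65
ee_pos: [0.5525, -0.2223, 0.0705]
tcp_rot: [-3.141, 0.0, 0.239]
wrist_force: [-0.8, -0.8, -2.5]
gripper_width: 0.675
grip_force: 43.9
```

```bash
python3 - <<'E'
from workcell import r, optics
from h import *
o=r.get_obs(); print(o["time_s"],o["ee_pos"],o["gripper_width"],o["grip_force"])
d=optics.read_camera("scene"); a=cv2.resize(d["image"][120:248,220:348,::-1],(400,400))
d=optics.read_camera("top"); b=cv2.resize(d["image"][170:270,258:358,::-1],(400,400))
cv2.imwrite("pics/p2.png",np.hstack([a,b]))
E
```

```text
5.65 [ 0.5524699  -0.22225349  0.07048815] 0.6751186605126243 43.892757659778
```

View pics/p2.png

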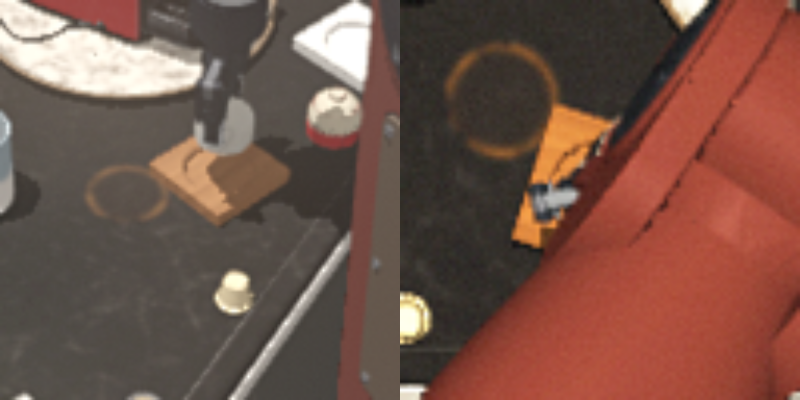

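The stone is held level above the round holder (left half, about (225,125)), so I lower it now.

Call:
play_rows([
  [[0,0.02,0.6],0,-1],
  [[0,0,0.5],0,-1],
  [[0,0,0.3],0,-1],
  [[0,0,0.2],0,-1],
  [[0,0,0.06],0,-1],
  [[0,0,0],0,-1],
  [[0,0,0],0,-1],
])

```text
time_s: 6.45
ee_pos: [0.553, -0.2239, 0.0209]
tcp_rot: [3.141, -0.001, 0.239]
wrist_force: [0.2, 0.6, -1.5]
gripper_width: 0.683
grip_force: 43.9
```

Call:
play_rows([
  [[0,0,0.04],0,-1],
  [[0,0,0],0,-1],
  [[0,0,0],0,0.7],
  [[0,0,0],0,1],
  [[0,0,0],0,1],
  [[0,0,0],0,1],
  [[0,0,0],0,1],
  [[0,0,0],0,1],
])

```text
time_s: 7.25
ee_pos: [0.5526, -0.2235, 0.0191]
tcp_rot: [3.142, 0.0, 0.239]
wrist_force: [0.2, 0.3, 0.2]
gripper_width: 1.001
grip_force: 0.0
```

Call:
play_rows([
  [[0,0,-0.4],0,1],
  [[0,0,-0.8],0,1],
  [[0,0,-0.8],0,1],
  [[0,0,-0.8],0,1],
  [[0,0,0],-1,0.8],
  [[0,0,0],-1,0.8],
  [[0,0,0],-1,0.8],
  [[0,0,0],-1,0.8],
  [[0,0,0],-1,0.8],
  [[0,0,0],-1,0.8],
])

```text
time_s: 8.25
ee_pos: [0.5529, -0.2237, 0.1043]
tcp_rot: [3.141, -0.0, 0.722]
wrist_force: [-0.2, 0.7, -0.5]
gripper_width: 0.897
grip_force: 0.0
```

Call:
play_rows([
  [[0,0,0],-1,0.8],
  [[0,0,0],-1,0.8],
  [[0,0,0],-1,0.8],
  [[0,0,0],-1,0.8],
  [[0,0,0],-1,0.8],
  [[0,0,0],-0.8,0.8],
  [[0,0,0],0,0.8],
  [[0,0,0],0,0.8],
])

```text
time_s: 9.05
ee_pos: [0.5528, -0.2236, 0.1039]
tcp_rot: [3.141, 0.0, 1.181]
wrist_force: [0.3, 1.0, -0.0]
gripper_width: 0.898
grip_force: 0.0
```

Call:
play_rows([
  [[0.856,-0.401,0],0,0.8],
  [[0.856,-0.401,0],0,0.8],
  [[0.856,-0.401,0],0,0.8],
  [[0.856,-0.401,0],0,0.8],
  [[0.856,-0.401,0],0,0.8],
  [[0.856,-0.401,0],0,0.8],
  [[0.856,-0.401,0],0,0.8],
  [[0.856,-0.401,0],0,0.8],
  [[0.856,-0.401,0],0,0.8],
  [[0.856,-0.401,0],0,0.8],
])

```text
time_s: 10.05
ee_pos: [0.5384, 0.0608, 0.1036]
tcp_rot: [3.141, -0.0, 1.181]
wrist_force: [0.9, 1.0, 0.5]
gripper_width: 0.897
grip_force: 0.0
```

Call:
play_rows([
  [[0.856,-0.401,0],0,0.8],
  [[0.856,-0.401,0],0,0.8],
  [[0.856,-0.401,0],0,0.8],
  [[0.856,-0.401,0],0,0.8],
  [[0,0,0],0,0.8],
  [[0,0,0],0,0.8],
])

```text
time_s: 10.65
ee_pos: [0.5327, 0.1732, 0.1033]
tcp_rot: [3.141, 0.0, 1.183]
wrist_force: [0.4, -0.2, 0.1]
gripper_width: 0.899
grip_force: 0.0
```

```bash
python3 - <<'E'
from workcell import r, optics
from h import *
o=r.get_obs(); print(o["time_s"],o["ee_pos"],o["tcp_rot"],o["joint_pos"])
d=optics.read_camera("scene"); a=cv2.resize(d["image"][190:318,165:293,::-1],(400,400))
t=optics.read_camera("top"); b=cv2.resize(t["image"][170:270,258:358,::-1],(400,400))
cv2.imwrite("pics/p3.png",np.hstack([a,b]))
for c in blobs(t,"white",(292,200,325,240)): print(rect(t,c,.038))
E
```

```text
10.65 [0.5326951  0.17321469 0.10334338] [3.14135272e+00 3.15330270e-04 1.18302581e+00] [ 8.11171380e-02 -1.01338690e-03 -2.43580155e-01  1.32815801e+00
 -3.89723064e-04  2.03968393e+00]
[ 5.522e+02 -2.255e+02  5.520e+01  5.490e+01  2.000e-01]
```

View pics/p3.png

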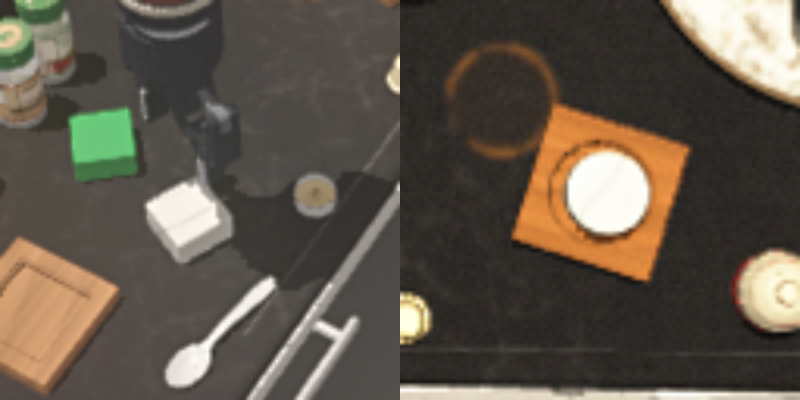

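The round stone sits in its recess (right half, at about (608,193)). The gripper is above the square stone, clear of the green block.

Call:
play_rows([
  [[0,0.04,0.8],0,0.8],
  [[0,0,0.8],0,0.8],
  [[0,0,0.7],0,0.8],
  [[0,0,0.5],0,0.8],
  [[0,0,0.27],0,0.8],
  [[0,0,0],0,0.8],
  [[0,0,0],0,0.8],
])

```text
time_s: 11.45
ee_pos: [0.5345, 0.1724, 0.0119]
tcp_rot: [3.141, -0.0, 1.182]
wrist_force: [-0.4, -0.8, -0.4]
gripper_width: 0.9
grip_force: 0.0
```

Call:
play_rows([
  [[0,0,0],0,-1],
  [[0,0,0],0,-1],
  [[0,0,0],0,-1],
  [[0,0,0],0,-1],
  [[0,0,0],0,-1],
  [[0,0,0],0,-1],
  [[0,0,0],0,-1],
  [[0,0,0],0,-1],
])

```text
time_s: 12.25
ee_pos: [0.5346, 0.1727, 0.0124]
tcp_rot: [3.14, -0.001, 1.183]
wrist_force: [-2.4, 0.1, 6.6]
gripper_width: 0.646
grip_force: 43.5
```

Call:
play_rows([
  [[0,0,-0.4],0,-1],
  [[0,0,-0.8],0,-1],
  [[0,0,-0.8],0,-1],
  [[0.862,0,0],0,-1],
  [[0.862,0,0],0,-1],
  [[0.862,0,0],0,-1],
  [[0.862,0,0],0,-1],
  [[0.862,0,0],0,-1],
  [[0.862,0.02,0],0,-1],
  [[0,0,0],-0.89,-1],
])

```text
time_s: 13.25
ee_pos: [0.5936, 0.3185, 0.0714]
tcp_rot: [3.141, -0.001, 1.257]
wrist_force: [-1.2, -0.9, -2.6]
gripper_width: 0.643
grip_force: 43.4
```

Call:
play_rows([
  [[0,0,0],-0.89,-1],
  [[0,0,0],-0.89,-1],
  [[0,0,0],-0.89,-1],
  [[0,0,0],-0.89,-1],
  [[0,0,0],-0.89,-1],
  [[0,0,0],0,-1],
  [[0,0,0],0,-1],
  [[0,0,0],0,-1],
])

```text
time_s: 14.05
ee_pos: [0.5931, 0.3159, 0.0712]
tcp_rot: [3.142, 0.0, 1.608]
wrist_force: [-0.2, -0.1, -2.2]
gripper_width: 0.646
grip_force: 43.4
```

```bash
python3 - <<'E'
from workcell import r, optics
from h import *
d=optics.read_camera("scene"); a=cv2.resize(d["image"][220:348,115:243,::-1],(400,400))
t=optics.read_camera("top"); b=cv2.resize(t["image"][152:252,76:176,::-1],(400,400))
cv2.imwrite("pics/p4.png",np.hstack([a,b]))
E
```

```text
(no output)
```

View pics/p4.png

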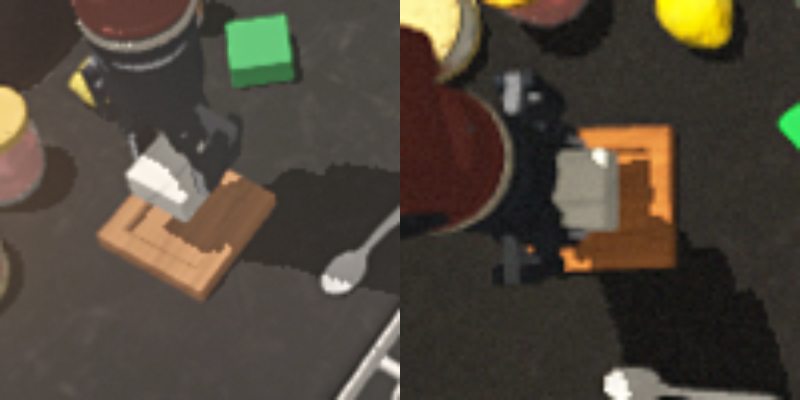

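The square stone is held level over its holder and aligned with it (right half at about (585,190)). Its offset from the holder matches the expected parallax, so I lower it.

Call:
play_rows([
  [[0,0,0.6],0,-1],
  [[0,0,0.5],0,-1],
  [[0,0,0.3],0,-1],
  [[0,0,0.2],0,-1],
  [[0,0,0.09],0,-1],
  [[0,0,0],0,-1],
  [[0,0,0],0,-1],
])

```text
time_s: 14.85
ee_pos: [0.5935, 0.316, 0.0207]
tcp_rot: [3.141, -0.0, 1.61]
wrist_force: [0.1, -0.1, -1.5]
gripper_width: 0.645
grip_force: 43.4
```

Call:
play_rows([
  [[0,0,0.03],0,-1],
  [[0,0,0],0,-1],
  [[0,0,0],0,0.6],
  [[0,0,0],0,1],
  [[0,0,0],0,1],
  [[0,0,0],0,1],
  [[0,0,0],0,1],
  [[0,0,0],0,1],
])

```text
time_s: 15.65
ee_pos: [0.5931, 0.3159, 0.0194]
tcp_rot: [-3.142, 0.0, 1.61]
wrist_force: [0.1, -0.2, 0.0]
gripper_width: 0.999
grip_force: 0.0
```

Call:
play_rows([
  [[0,0,-0.4],0,1],
  [[0,0,-0.8],0,1],
  [[0,0,-0.8],0,1],
  [[0,0,-0.8],0,1],
  [[-0.9,0,-0.8],0,1],
  [[-0.9,0,0],0,1],
  [[-0.9,0,0],0,1],
  [[-0.9,0,0],0,1],
  [[-0.9,0,0],0,1],
  [[-0.9,0,0],0,1],
])

```text
time_s: 16.65
ee_pos: [0.5997, 0.153, 0.1286]
tcp_rot: [3.14, 0.0, 1.61]
wrist_force: [0.3, -0.8, -0.7]
gripper_width: 0.999
grip_force: 0.0
```

Call:
play_rows([
  [[-0.9,0,0],0,1],
  [[-0.9,0,0],0,1],
  [[0,0,0],0,1],
  [[0,0,0],0,1],
])

```text
time_s: 17.05
ee_pos: [0.6019, 0.0998, 0.1283]
tcp_rot: [3.141, -0.0, 1.609]
wrist_force: [-0.5, 0.3, -0.7]
gripper_width: 1.004
grip_force: 0.0
```

```bash
python3 - <<'E'
from workcell import r, optics
from h import *
d=optics.read_camera("scene"); a=cv2.resize(d["image"][220:348,115:243,::-1],(400,400))
t=optics.read_camera("top"); b=cv2.resize(t["image"][152:252,76:176,::-1],(400,400))
cv2.imwrite("pics/p5.png",np.hstack([a,b]))
for w in((108,185,146,222),(292,200,325,240)):
  for c in blobs(t,"white",w): 
    print(rect(t,c,.038)); mk=np.zeros(t["range_z"].shape,np.uint8); cv2.drawContours(mk,[c],-1,1,-1); mk=cv2.erode(mk,np.ones((5,5)))
    v,u=np.nonzero(mk); 
    P=np.c_[(u-t["cx"])/t["fx"],(v-t["cy"])/t["fy"],np.ones(len(u))]*t["range_z"][v,u][:,None]
    W=(P-t["t"])@t["R"]; z=W[:,2]; A=np.c_[W[:,:2],np.ones(len(z))]; print("z",np.median(z),"tilt",np.linalg.lstsq(A,z,rcond=None)[0][:2])
E
```

```text
[ 5.522e+02 -2.255e+02  5.520e+01  5.490e+01  2.000e-01]
z 0.03677066463862237 tilt [0.00078991 0.00693292]
```

View pics/p5.png

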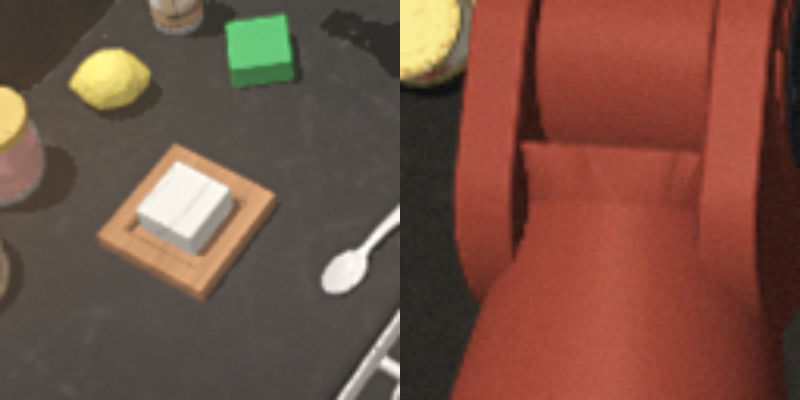

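The square stone lies flat and centred in the square recess (left half, at about (185,207)). The arm hides it from the top camera. The round stone measures level with its top at about 37 mm, close to the expected 38 mm.

```bash
python3 -c "
from workcell import job
print(job.close_job())"
```

```text
the job is handed in; nothing more can be done
None
```

Both stones are lying in their matching recesses and released, and I handed the job in at about 17 s; `close_job()` returned no verdict, and I checked the square stone's seating only by eye in the scene view.

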